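Set the tube mixer's timer and start it

TASK

On the tube mixer, turn the black timer knob (the inner of the two concentric knobs) so that its white pointer lines up with the orange marker on the scale, without turning the grey speed knob around it or shifting the marker. Then let go of the knob and press the green start button fully down and release it. Leave the tube rack, the bottle and the tip box where they stand.

Things in the scene. Friction and masses are not known exactly. Their poses are not given: they have to be found in the camera images.
- mixer: Low white bench machine, fixed, 300 (x, front to back) x 270 (y) x 85 mm high. Origin: centre of its underside. Its front (-x) half is a dark level control deck 85 mm above the table, with the dial at +y and the start button at -y; on the rear half, from x = 17 mm, a rubber platform 105 mm above the table carries the tube rack.
- timer_grip (a point): On the upright dial axis (x -82, y +52 mm in the mixer's frame), at the height to grip the black inner timer knob: a bar 40 mm long, 16 mm wide, its top 11 mm above this point, on a thin 38 mm disc whose top is 19 mm below this point. Site x axis: along the bar to the pointer end; z up. The white half of the bar's top and its white end face are the pointer.
- timer_aim (a point): Where the pointer aims: 46 mm out from the dial axis along the timer knob's pointer direction (x axis of timer_grip), 4 mm above the deck; turns with the timer knob. The pointer lines up when this lies over marker_mid in plan.
- timer (a joint): Turn of the inner timer knob, rad: 0 to 4.7, growing clockwise seen from above. It turns with light friction (about 0.03 N m), stays where it is left and does not drag the outer knob. At 0 the pointer aims 2.356 rad anticlockwise (seen from above) from the mixer's +x.
- marker_mid (a point): Middle of the orange marker, a tab 18 (radial) x 6 x 8 mm high standing on the deck at the dial scale, 46 mm from the dial axis. It can be shifted round the scale only by a hard push and shows where the timer is to be set. It starts 0.5 to 1.6 rad clockwise (seen from above) of the pointer.
- speed_dot (a point): Turns with the grey outer speed knob: 28 mm from the dial axis, at that knob's top, just outside its blue dot. The speed knob is a ribbed disc 61 mm in diameter, from the deck to 18 mm above it, coaxial with and below the timer knob; its top lies 23 mm below timer_grip. It turns easily (about 0.02 N m) if touched.
- start_top (a point): Centre of the top face of the round green start button (30 mm diameter) in a black housing on the deck, at x -95, y -75 mm in the mixer's frame. The top stands 22 mm above the deck. It is pressed straight down.
- start (a joint): Travel of the start button, m: 0 up, 0.006 fully down; a spring brings it back up. Fully down takes about 5 N.
- rack: White tube rack with capped tubes, 70 x 190 mm, 67 mm high, standing loose on the mixer's platform. Origin: centre of its underside. A bystander.
- reagent: Amber bottle with a white cap, 60 mm diameter, 130 mm high, standing on the table on the dial side (+y) of the mixer. Origin: centre of its underside. A bystander.
- tipbox: Blue box with a white lid, 124 x 89 mm, 62 mm high, on the table on the start-button side (-y) of the mixer. Origin: centre of its underside. A bystander.

How it is judged:
By the outcome, as a careful person would: the job done as asked, in the order asked, and still so for the second after the job is handed in, with the robot touching nothing.
It also fails if it takes over 42 s, if anything falls off the work surface, if the arm or the gripper's body presses on something with over 40 N, if the wrist force passes 120 N, or if a joint passes its speed limit or range.

ROBOT

A 7-joint arm with a two-finger parallel gripper is mounted at the origin on the work surface. World frame = base frame: x ahead of the robot, y to its left, z up, the work surface at z = 0. Lengths are in m, angles in rad, forces in N, time in s.
With the tool pointing down it reaches from about 0.425 to 0.875 m from the base axis. Payload 4.7 kg.
Tool frame: the origin (TCP) lies at the very end of the fingers, on their centre line; the grasp point (between the pads) lies 19 mm behind it; x points along the fingers, z is the direction in which the jaws open and shut, and the axes are right-handed (so a half turn about x gives the same grasp; the last joint's range is limited). The gripper opens to 87 mm and grips with 3 to 60 N. Pads are 19 mm wide; open, the fingers measure 117 mm over their backs; the gripper's body (75 mm by 190 mm) begins 51 mm behind the grasp point.
Start: joints at [-1.253, 0.321, -0.07, 1.45, 0.023, 1.371, -0.057], TCP at [0.194, 0.62, 0.223] pointing down, gripper open.
Joint ranges: [-2.86, 2.86], [-0.3, 2.09], [-1.38, 1.24], [0.06, 2.45], [-1.56, 4.7], [0.09, 2.05], [-2.69, 2.69]. Speed limits (rad/s): [2.57, 2.57, 3.14, 3.14, 3.14, 3.14, 3.14].

INTERFACE

Orientations are given as a rotation vector (axis times angle).
In Python, from bench import telemetry, viewer, workorder gives the robot as it stands.
- The arm moves only by the shell command python3 -m creep 'ROWS' [FORCE]. ROWS is JSON, a list of rows, each an object of numbers: "fingers": the opening, from 0 (shut) to 1 (fully open); "x", "y", "z": the shift along the tool's x, y, z in units of 40 mm (1.0 is 40 mm); "twist": the turn about the tool's x in units of 5 degrees (1.0 is 5 degrees). In form: [{"fingers": .., "x": .., "y": .., "z": .., "twist": ..}, ...]. A call has 1 to 20 rows; each row is the pose to reach, as a shift and turn from the pose commanded when the call began, along the tool's axes at that moment; what a row does not reach only later rows make up. A row lasts 1/12 s, in which the tool goes at most 41.7 mm and 7.16 degrees, less where a joint would pass 70% of its speed; a pose out of reach is approached as far as the arm can. A call with a gripper value outside its range is refused whole. The fingers move at their own pace and stop on an object; FORCE is the grip in N (left out, the last holds). Time passes only in rows, so rows that repeat a pose let the fingers close. It gives the time, the measured TCP pose, the force and the opening at its end, in the units of the state.
- telemetry.get_state(): the state, without advancing time (a new reading comes with each control period).
- viewer.get_image(name): name is "side" or "top"; returns a dict with "pixels" (480x640x3 uint8, red, green, blue), "z_map" (480x640 float32, m along the optical axis (not along the pixel's ray), 0 where there is no reading), "K" (3x3 intrinsics, pixels), "xyz" and "attitude" of the camera in the world. Camera axes: x right, y up, looking along -z (the intrinsics and any distortion apply to the point x, -y, -z); pixel columns grow to the right and rows downward; lengths in m; the calibration is good to about 2 mm. A picture is of the moment at which its call begins.
- workorder.close_job(): hands the job in, once; it reports no verdict.
The state is a dict: "time": time; "joint_positions": joint angles; "qd": joint speeds; "joint_torque": joint torques, N m; "position": TCP position; "tool_rot": TCP orientation; "ft_force": force on the tool from outside, world axes, zero at the start; "torque": the same for the moment, N m; "grip_width": opening from 0.0 (shut) to 1.0 (fully open).
Only numpy, scipy, OpenCV 4.12 (cv2) and the standard library are available. Lean on these libraries where they do the work, as an engineer would, in place of code of your own. Each camera call takes 0.05 s, during which the arm holds its last target.

## Working session

There is one attempt and no reset: what is moved stays moved. The work goes in short steps, Python scripts to look and compute and a shell command to move; the robot and the scene stay as the last step left them, time stands still between calls to the robot, and variables do not carry over. Pictures are saved under pics/ and viewed, and the job is handed in when it is done.

```bash
mkdir -p pics; ls
python3 - <<'E'
from bench import telemetry, viewer
import cv2,pickle
s=telemetry.get_state(); print(s)
for n in("top","side"):
    d=viewer.get_image(n); pickle.dump(d,open(f"pics/{n}0.pkl","wb"))
    cv2.imwrite(f"pics/{n}0.png",cv2.cvtColor(d["pixels"],cv2.COLOR_RGB2BGR)); print(n,d["K"],d["xyz"],d["attitude"],[k for k in d])
E
```

```text
pics
{'time': 0.0, 'joint_positions': array([-1.25291981,  0.32183318, -0.07009018,  1.45167229,  0.02260998,
        1.37078127, -0.05687954]), 'qd': array([ 0.0023379 , -0.00118292,  0.00144871, -0.00044826,  0.00218756,
        0.00102544, -0.00082941]), 'joint_torque': array([ 3.58279021e-04, -4.91298687e+01, -4.03822605e-01, -3.12518513e+01,
       -6.39984920e-02,  4.37914033e-02,  1.79502413e-04]), 'position': array([0.19431564, 0.61970105, 0.2214563 ]), 'tool_rot': array([-0.98383156,  1.33922032,  0.98181933]), 'ft_force': array([-0.17666975,  1.06832985,  0.12246082]), 'torque': array([-0.04418754,  0.04955814,  0.037762  ]), 'grip_width': 1.001257622821689}
top [[610.44085758   0.         318.89437256]
 [  0.         610.44085758 250.07033651]
 [  0.           0.           1.        ]] [0.49736154 0.05016395 1.3091257 ] [ 0.06041546 -0.08999239 -1.5551762 ] ['pixels', 'z_map', 'K', 'xyz', 'attitude']
side [[490.77491278   0.         322.2244674 ]
 [  0.         490.77491278 237.16378877]
 [  0.           0.           1.        ]] [0.3280816  0.87999841 0.60802822] [ 0.21198308 -1.42468348 -2.46453853] ['pixels', 'z_map', 'K', 'xyz', 'attitude']
```

View pics/top0.png

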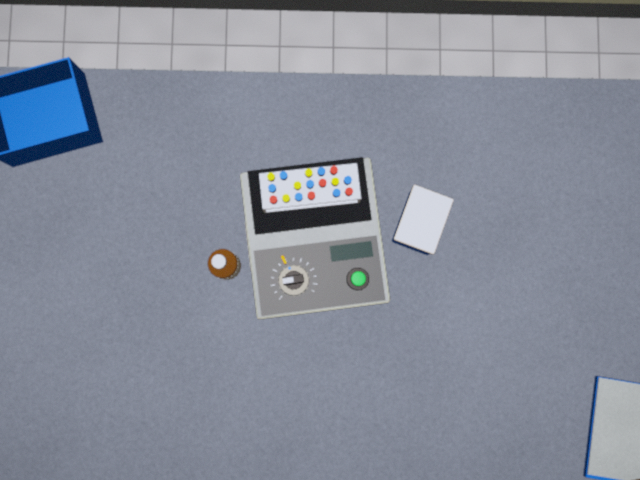

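View pics/side0.png

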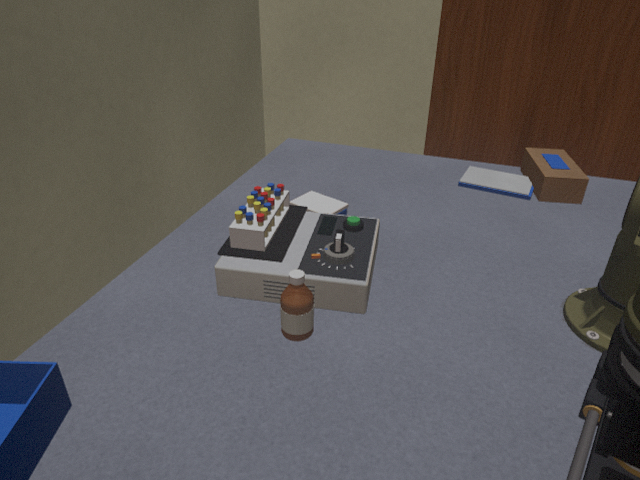

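```bash
cat > h.py <<'E'
import numpy as np,cv2
from scipy.spatial.transform import Rotation as R
def ray(d,u,v):
    c=np.linalg.inv(d["K"])@np.array([u,v,1.0]); r=R.from_rotvec(d["attitude"]).as_matrix()@np.array([c[0],-c[1],-c[2]])
    return np.array(d["xyz"]),r
def onz(d,u,v,z):
    o,r=ray(d,u,v); return o+r*(z-o[2])/r[2]
def proj(d,p):
    q=R.from_rotvec(d["attitude"]).as_matrix().T@(np.array(p)-d["xyz"]); k=d["K"]@np.array([q[0],-q[1],-q[2]]); return k[:2]/k[2]
def blobs(mask,mn=4):
    n,l,s,c=cv2.connectedComponentsWithStats(mask.astype(np.uint8)); return [(c[i],s[i,4]) for i in range(1,n) if s[i,4]>=mn]
E
python3 - <<'E'
import pickle,cv2,numpy as np
from h import *
t=pickle.load(open("pics/top0.pkl","rb"));s=pickle.load(open("pics/side0.pkl","rb"))
a=cv2.resize(t["pixels"][240:320,250:390],None,fx=5.7,fy=5.7,interpolation=cv2.INTER_CUBIC)
b=cv2.resize(s["pixels"][205:280,290:390],None,fx=6,fy=6,interpolation=cv2.INTER_CUBIC)
cv2.imwrite("pics/ta.png",a[:,:,::-1]);cv2.imwrite("pics/sb.png",b[:,:,::-1])
for n,d in(("t",t),("s",s)):
    hsv=cv2.cvtColor(d["pixels"],cv2.COLOR_RGB2HSV);H,S,V=cv2.split(hsv)
    roi=np.zeros(H.shape,bool)
    if n=="t": roi[235:320,248:390]=1
    else: roi[205:280,300:385]=1
    for nm,m,z in(("green",(H>50)&(H<80)&(S>120)&(V>80),.107),("orange",(H>8)&(H<28)&(S>120)&(V>120),.093)):
        for c,ar in blobs(m&roi): print(n,nm,c,ar,onz(d,*c,z))
print(t["z_map"][281,288:300],t["z_map"][279,358])
E
```

```text
t green [357.91111111 278.08333333] 180 [ 0.55889372 -0.04946971  0.107     ]
t orange [283.30434783 259.13043478] 23 [0.59532514 0.09880508 0.093     ]
s green [353.16071429 219.14285714] 56 [ 0.55634856 -0.04025706  0.107     ]
s orange [315.5 254.5] 16 [0.59317044 0.10341438 0.093     ]
[1.164923  1.1701188 1.1698629 1.1708915 1.1705321 1.1703936 1.1696062
 1.1698619 1.1716228 1.168684  1.1676229 1.169159 ] 0.0
```

View pics/ta.png

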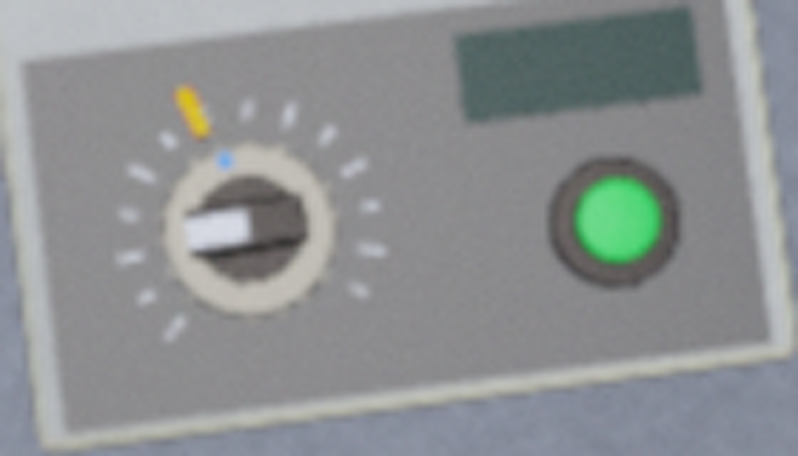

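View pics/sb.png

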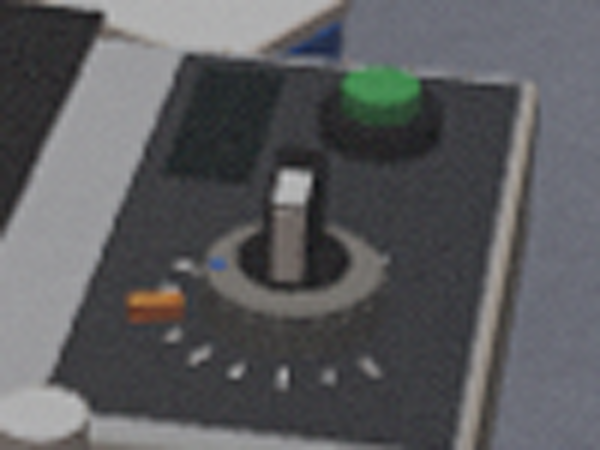

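Run:
```python
import pickle,cv2,numpy as np
from h import *
t=pickle.load(open("pics/top0.pkl","rb"))
# beige knob
p=t["pixels"].astype(int); 
print(p[281,262],p[268,293],p[294,293],p[281,286],p[240,250])
roi=np.zeros(p.shape[:2],bool); roi[264:298,277:311]=1
beige=(p[...,0]-p[...,2]>12)&(p[...,0]>150)&roi
ys,xs=np.nonzero(beige); 
cs,_=cv2.findContours(beige.astype(np.uint8),cv2.RETR_EXTERNAL,cv2.CHAIN_APPROX_NONE)
c=max(cs,key=len); h=cv2.convexHull(c); e=cv2.fitEllipse(h); print(beige.sum(),e, onz(t,*e[0],.103), cv2.minEnclosingCircle(c))
D=onz(t,*e[0],.103)[:2]; B=np.array([.55889,-.04947])
v=D-B; ref=np.array([13,127]); print("dist",np.linalg.norm(v))
yaw=np.arctan2(v[1],v[0])-np.arctan2(ref[1],ref[0]); print("yaw",yaw)
M=onz(t,283.304,259.13,.093)[:2]; print("marker r",np.linalg.norm(M-D),"ang",np.arctan2(*(M-D)[::-1]))
w=(p.min(2)>190)&(np.ptp(p,2)<25) if False else (p.min(2)>185)&roi
for q,a in blobs(w): print("white",q,a,onz(t,*q,.137))
ys,xs=np.nonzero(w); pts=np.stack([xs,ys],1).astype(np.float32)
m=cv2.minAreaRect(pts); bp=np.array([onz(t,*k,.137)[:2] for k in cv2.boxPoints(m)]); print(m,bp)
```

```text
[140 141 143] [194 191 183] [177 173 167] [211 214 224] [190 193 195]Traceback (most recent call last):
  File "<stdin>", line 11, in <module>
cv2.error: OpenCV(4.12.0) /io/opencv/modules/imgproc/src/shapedescr.cpp:361: error: (-201:Incorrect size of input array) There should be at least 5 points to fit the ellipse in function 'fitEllipseNoDirect'
```

```bash
cat > m.py <<'E'
import pickle,cv2,numpy as np,sys
from h import *
t=pickle.load(open(sys.argv[1],"rb"))
p=cv2.GaussianBlur(t["pixels"],(3,3),0).astype(int)
roi=np.zeros(p.shape[:2],bool); roi[262:300,275:313]=1
beige=(p[...,0]-p[...,2]>2)&(p[...,0]>160)&roi
cs,_=cv2.findContours(beige.astype(np.uint8),cv2.RETR_EXTERNAL,cv2.CHAIN_APPROX_NONE)
c=max(cs,key=len); h=cv2.convexHull(c); e=cv2.fitEllipse(h); print(beige.sum(),e, onz(t,*e[0],.103), cv2.minEnclosingCircle(c))
D=onz(t,*e[0],.103)[:2]; B=np.array([.55889,-.04947])
v=D-B; ref=np.array([13,127]); print("dist",np.linalg.norm(v))
yaw=np.arctan2(v[1],v[0])-np.arctan2(ref[1],ref[0]); print("yaw",yaw)
M=onz(t,283.304,259.13,.093)[:2]; print("marker r",np.linalg.norm(M-D),"ang",np.arctan2(*(M-D)[::-1]))
p=t["pixels"].astype(int); w=(p.min(2)>165)&(p[...,2]-p[...,0]>4)&roi&(np.hypot(*(np.indices(roi.shape)-np.array(e[0])[::-1,None,None]))<13)
for q,a in blobs(w): print("white",q,a,onz(t,*q,.137))
ys,xs=np.nonzero(w); pts=np.stack([xs,ys],1).astype(np.float32)
m=cv2.minAreaRect(pts); bp=np.array([onz(t,*k,.137)[:2] for k in cv2.boxPoints(m)]); print(m,bp)
E
python3 m.py pics/top0.pkl
```

```text
367 ((293.3262023925781, 279.69580078125), (29.528717041015625, 29.915420532226562), 99.22637176513672) [0.55408663 0.07786802 0.103     ] ((293.2931823730469, 279.87750244140625), 15.081153869628906)
dist 0.12742858267612978
yaw 0.13971047458468866
marker r 0.046250148873016254 ang 0.4697989411054035
white [287.72131148 279.81967213] 61 [0.55209677 0.08782775 0.137     ]
((287.1081237792969, 275.6486511230469), (13.809514999389648, 10.52153491973877), 80.53767395019531) [[0.57133768 0.10149697]
 [0.57495758 0.08163444]
 [0.54884883 0.07682028]
 [0.5452521  0.09664482]]
```

Run:
```python
import numpy as np
from h import *
from bench import telemetry
s=telemetry.get_state(); M=R.from_rotvec(s["tool_rot"]).as_matrix(); print(M.round(4)); print(np.degrees(np.arctan2(M[1,2],M[0,2])))
d=np.array([.5541,.0779,.25])-s["position"]; print(M.T@d/0.04)
import pickle
t=pickle.load(open("pics/top0.pkl","rb")); a=cv2.resize(t["pixels"][262:300,275:313],None,fx=15,fy=15,interpolation=cv2.INTER_CUBIC); cv2.imwrite("pics/bar.png",a[:,:,::-1])
```

```text
[[-5.000e-04 -9.542e-01  2.991e-01]
 [-1.700e-03  2.991e-01  9.542e-01]
 [-1.000e+00 -1.000e-04 -1.700e-03]]
72.59800846802325
[ -0.69208787 -12.63437705 -10.23727461]
```

View pics/bar.png

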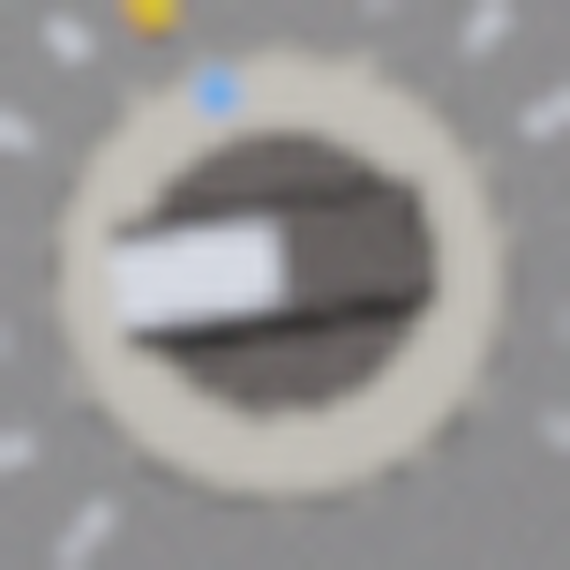

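```bash
python3 -m creep '[{"fingers":1,"x":-0.7,"y":-0.4,"z":-0.3,"twist":0.3},{"fingers":1,"x":-0.7,"y":-1.2,"z":-0.9,"twist":1},{"fingers":1,"x":-0.7,"y":-2,"z":-1.6,"twist":1.8},{"fingers":1,"x":-0.7,"y":-2.7,"z":-2.2,"twist":2.6},{"fingers":1,"x":-0.7,"y":-3.4,"z":-2.8,"twist":3.4},{"fingers":1,"x":-0.7,"y":-4.1,"z":-3.4,"twist":4.2},{"fingers":1,"x":-0.7,"y":-4.8,"z":-4,"twist":5},{"fingers":1,"x":-0.7,"y":-5.5,"z":-4.6,"twist":5.8},{"fingers":1,"x":-0.7,"y":-6.3,"z":-5.2,"twist":6.6},{"fingers":1,"x":-0.7,"y":-7,"z":-5.8,"twist":7.4},{"fingers":1,"x":-0.7,"y":-7.8,"z":-6.4,"twist":8.2},{"fingers":1,"x":-0.7,"y":-8.6,"z":-7,"twist":9},{"fingers":1,"x":-0.7,"y":-9.4,"z":-7.6,"twist":9.8},{"fingers":1,"x":-0.7,"y":-10.2,"z":-8.2,"twist":10.6},{"fingers":1,"x":-0.7,"y":-10.9,"z":-8.8,"twist":11.3},{"fingers":1,"x":-0.7,"y":-11.6,"z":-9.4,"twist":12},{"fingers":1,"x":-0.7,"y":-12.2,"z":-9.9,"twist":12.4},{"fingers":1,"x":-0.7,"y":-12.6,"z":-10.2,"twist":12.5},{"fingers":1,"x":-0.7,"y":-12.63,"z":-10.24,"twist":12.5},{"fingers":1,"x":-0.7,"y":-12.63,"z":-10.24,"twist":12.5}]' 5
cat > st.py <<'E'
import sys
from h import *
from bench import telemetry
s=telemetry.get_state(); M=R.from_rotvec(s["tool_rot"]).as_matrix()
print("t",s["time"],"p",s["position"].round(4),"zyaw",np.degrees(np.arctan2(M[1,2],M[0,2])).round(2),"down",M[:,0].round(4),"F",s["ft_force"].round(2),"T",s["torque"].round(3),"g",round(s["grip_width"],3),"q",s["joint_positions"].round(3))
if len(sys.argv)>3: print("shift units",(M.T@(np.array([float(a) for a in sys.argv[1:4]])-s["position"])/.04).round(3))
E
python3 st.py .5541 .0779 .111
```

```text
time: 1.77
position: [0.5541, 0.0768, 0.2501]
tool_rot: [-0.136, 1.567, 0.136]
ft_force: [0.5, 0.5, 0.2]
grip_width: 1.0
t 1.7667 p [0.5541 0.0768 0.2501] zyaw 9.92 down [-9.e-04 -5.e-04 -1.e+00] F [0.53 0.48 0.16] T [-0.092  0.071  0.028] g 1.0 q [-0.633  0.117  0.49   1.655 -0.056  1.384  0.038]
shift units [3.477 0.029 0.009]
```

```bash
python3 -m creep '[{"fingers":0.6,"x":0.5,"y":0.03,"z":0,"twist":0},{"fingers":0.6,"x":1.2,"y":0.03,"z":0,"twist":0},{"fingers":0.6,"x":1.9,"y":0.03,"z":0,"twist":0},{"fingers":0.6,"x":2.5,"y":0.03,"z":0,"twist":0},{"fingers":0.6,"x":2.9,"y":0.03,"z":0,"twist":0},{"fingers":0.6,"x":3.0,"y":0.03,"z":0,"twist":0},{"fingers":0.6,"x":3.0,"y":0.03,"z":0,"twist":0}]' 5
python3 st.py .5541 .0779 .111
python3 - <<'E'
from bench import viewer
import cv2
d=viewer.get_image("side");a=cv2.resize(d["pixels"][150:290,270:410],None,fx=4.2,fy=4.2,interpolation=cv2.INTER_CUBIC);cv2.imwrite("pics/s1.png",a[:,:,::-1])
E
```

```text
time: 2.35
position: [0.5522, 0.081, 0.1293]
tool_rot: [-0.14, 1.569, 0.14]
ft_force: [-0.2, -0.2, 0.3]
grip_width: 0.621
t 2.35 p [0.5522 0.081  0.1293] zyaw 10.24 down [-3.2e-03 -1.0e-04 -1.0e+00] F [-0.25 -0.24  0.3 ] T [-0.085  0.046  0.04 ] g 0.621 q [-0.62   0.205  0.48   1.814 -0.103  1.151  0.073]
shift units [ 0.456 -0.086  0.035]
```

View pics/s1.png

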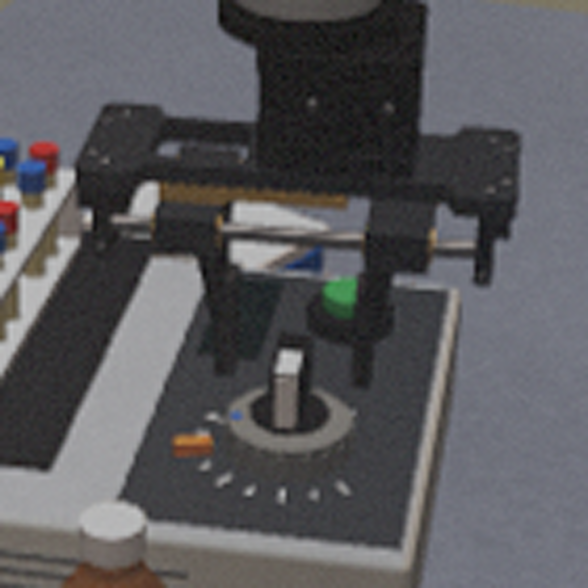

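```bash
python3 -m creep '[{"fingers":0.6,"x":0,"y":0,"z":0,"twist":0},{"fingers":0.6,"x":0,"y":0,"z":0,"twist":0},{"fingers":0.6,"x":0,"y":0,"z":0,"twist":0}]' 5
python3 st.py .5541 .0779 .111
```

```text
time: 2.65
position: [0.5546, 0.0798, 0.1319]
tool_rot: [-0.138, 1.564, 0.139]
ft_force: [-0.9, -1.5, -0.2]
grip_width: 0.599
t 2.65 p [0.5546 0.0798 0.1319] zyaw 10.11 down [ 2.2e-03  9.0e-04 -1.0e+00] F [-0.94 -1.5  -0.17] T [-0.082  0.027 -0.018] g 0.599 q [-0.619  0.203  0.482  1.81  -0.103  1.151  0.073]
shift units [ 0.523 -0.045 -0.023]
```

```bash
python3 -m creep '[{"fingers":0.6,"x":0.3,"y":-0.04,"z":-0.01,"twist":0},{"fingers":0.6,"x":0.5,"y":-0.04,"z":-0.01,"twist":0},{"fingers":0.6,"x":0.5,"y":-0.04,"z":-0.01,"twist":0},{"fingers":0.6,"x":0.5,"y":-0.04,"z":-0.01,"twist":0}]' 5
python3 st.py .5541 .0779 .111
python3 -m creep '[{"fingers":0.3,"x":0,"y":0,"z":0,"twist":0},{"fingers":0.3,"x":0,"y":0,"z":0,"twist":0},{"fingers":0.2,"x":0,"y":0,"z":0,"twist":0},{"fingers":0.15,"x":0,"y":0,"z":0,"twist":0},{"fingers":0.15,"x":0,"y":0,"z":0,"twist":0},{"fingers":0.15,"x":0,"y":0,"z":0,"twist":0},{"fingers":0.15,"x":0,"y":0,"z":0,"twist":0}]' 5
python3 st.py .5541 .0779 .111
```

```text
time: 2.98
position: [0.5528, 0.0776, 0.1094]
tool_rot: [-0.139, 1.569, 0.138]
ft_force: [0.8, -0.2, -0.1]
grip_width: 0.604
t 2.9833 p [0.5528 0.0776 0.1094] zyaw 10.08 down [-2.1e-03 -6.0e-04 -1.0e+00] F [ 0.8  -0.23 -0.09] T [-0.102 -0.018 -0.014] g 0.604 q [-0.612  0.225  0.48   1.834 -0.115  1.111  0.086]
shift units [-0.04   0.003  0.032]
time: 3.57
position: [0.5541, 0.0779, 0.1108]
tool_rot: [-0.138, 1.565, 0.138]
ft_force: [3.9, 0.2, -1.9]
grip_width: 0.188
t 3.5667 p [0.5541 0.0779 0.1108] zyaw 10.09 down [ 1.1e-03  3.0e-04 -1.0e+00] F [ 3.91  0.24 -1.89] T [ 0.007 -0.779 -0.012] g 0.188 q [-0.612  0.224  0.481  1.833 -0.115  1.111  0.086]
shift units [-0.006 -0.001 -0.001]
```

```bash
python3 -m creep '[{"fingers":0,"x":0,"y":0,"z":0.02,"twist":0},{"fingers":0,"x":0,"y":0,"z":0.02,"twist":0},{"fingers":0,"x":0,"y":0,"z":0.02,"twist":0},{"fingers":0,"x":0,"y":0,"z":0.02,"twist":0}]' 10
python3 st.py .5541 .0779 .111
python3 - <<'E'
from bench import viewer
import cv2
for n,r in(("side",(slice(150,290),slice(270,410))),("top",(slice(220,340),slice(230,390)))):
    d=viewer.get_image(n);a=cv2.resize(d["pixels"][r],None,fx=4.2,fy=4.2,interpolation=cv2.INTER_CUBIC);cv2.imwrite(f"pics/{n}2.png",a[:,:,::-1])
E
```

```text
time: 3.9
position: [0.5543, 0.078, 0.1107]
tool_rot: [-0.138, 1.567, 0.138]
ft_force: [-2.6, -0.6, 2.6]
grip_width: 0.181
t 3.9 p [0.5543 0.078  0.1107] zyaw 10.09 down [-4.e-04  1.e-04 -1.e+00] F [-2.57 -0.6   2.56] T [-0.185  0.407 -0.029] g 0.181 q [-0.611  0.226  0.481  1.831 -0.116  1.113  0.086]
shift units [-0.007 -0.    -0.005]
```

View pics/side2.png

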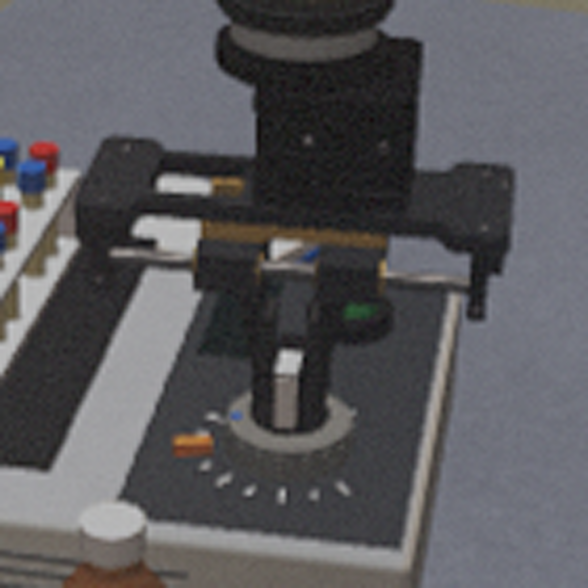

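View pics/top2.png

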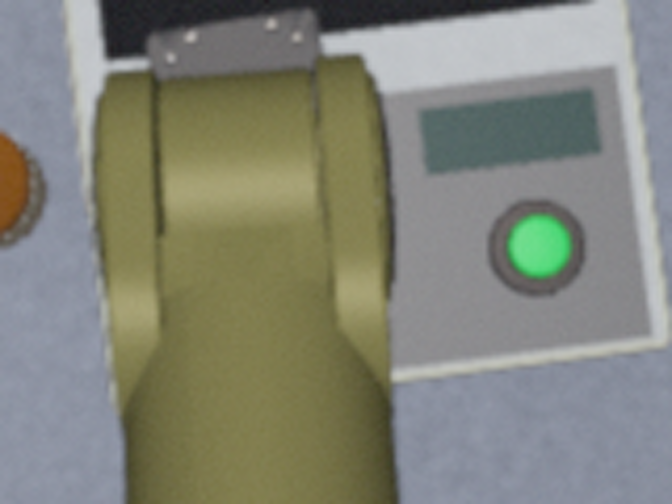

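```bash
python3 -m creep '[{"fingers":0,"x":0,"y":0,"z":0,"twist":0.4},{"fingers":0,"x":0,"y":0,"z":0,"twist":1.2},{"fingers":0,"x":0,"y":0,"z":0,"twist":2.1},{"fingers":0,"x":0,"y":0,"z":0,"twist":3},{"fingers":0,"x":0,"y":0,"z":0,"twist":4},{"fingers":0,"x":0,"y":0,"z":0,"twist":5},{"fingers":0,"x":0,"y":0,"z":0,"twist":6},{"fingers":0,"x":0,"y":0,"z":0,"twist":7},{"fingers":0,"x":0,"y":0,"z":0,"twist":8},{"fingers":0,"x":0,"y":0,"z":0,"twist":9},{"fingers":0,"x":0,"y":0,"z":0,"twist":10},{"fingers":0,"x":0,"y":0,"z":0,"twist":11},{"fingers":0,"x":0,"y":0,"z":0,"twist":12},{"fingers":0,"x":0,"y":0,"z":0,"twist":12.9},{"fingers":0,"x":0,"y":0,"z":0,"twist":13.7},{"fingers":0,"x":0,"y":0,"z":0,"twist":14.3},{"fingers":0,"x":0,"y":0,"z":0,"twist":14.64},{"fingers":0,"x":0,"y":0,"z":0,"twist":14.64},{"fingers":0,"x":0,"y":0,"z":0,"twist":14.64},{"fingers":0,"x":0,"y":0,"z":0,"twist":14.64}]' 10
python3 st.py .5541 .0779 .111
python3 - <<'E'
from bench import viewer
import cv2
for n,r in(("side",(slice(190,290),slice(270,410))),):
    d=viewer.get_image(n);a=cv2.resize(d["pixels"][r],None,fx=5.6,fy=5.6,interpolation=cv2.INTER_CUBIC);cv2.imwrite(f"pics/{n}3.png",a[:,:,::-1])
E
```

```text
time: 5.67
position: [0.5527, 0.0788, 0.1107]
tool_rot: [0.856, 1.4, -0.858]
ft_force: [-7.4, 0.4, 6.2]
grip_width: 0.186
t 5.6667 p [0.5527 0.0788 0.1107] zyaw -63.07 down [-0.004   0.0013 -1.    ] F [-7.43  0.42  6.23] T [0.143 1.587 0.003] g 0.186 q [-0.752  0.243  0.644  1.836 -0.163  1.119 -1.152]
shift units [-0.008  0.021  0.037]
```

View pics/side3.png

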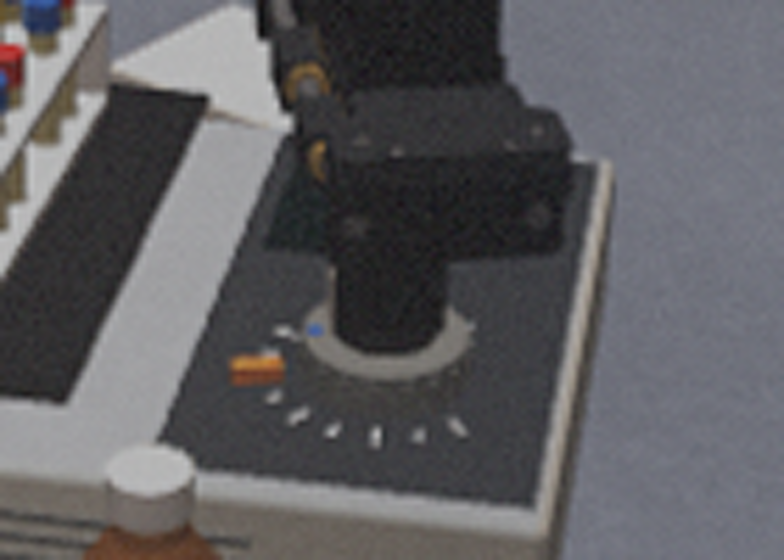

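```bash
python3 -m creep '[{"fingers":0.3,"x":0,"y":0,"z":0,"twist":0},{"fingers":0.6,"x":0,"y":0,"z":0,"twist":0},{"fingers":0.6,"x":0,"y":0,"z":0,"twist":0},{"fingers":0.6,"x":0,"y":0,"z":0,"twist":0},{"fingers":0.6,"x":0,"y":0,"z":0,"twist":0},{"fingers":0.6,"x":-0.4,"y":0,"z":0,"twist":0},{"fingers":0.6,"x":-1,"y":0,"z":0,"twist":0},{"fingers":0.6,"x":-1.7,"y":0,"z":0,"twist":0},{"fingers":0.6,"x":-2,"y":0,"z":0,"twist":0}]' 10
python3 st.py .5589 -.0495 .18
```

```text
time: 6.47
position: [0.5563, 0.0779, 0.1939]
tool_rot: [0.86, 1.392, -0.854]
ft_force: [0.3, -0.3, 0.5]
grip_width: 0.596
t 6.4667 p [0.5563 0.0779 0.1939] zyaw -63.13 down [ 0.0046  0.0012 -1.    ] F [ 0.27 -0.29  0.53] T [-0.052  0.04   0.014] g 0.596 q [-0.777  0.162  0.658  1.74  -0.104  1.27  -1.197]
shift units [ 0.343 -1.382  2.87 ]
```

```bash
python3 -m creep '[{"fingers":0.6,"x":0,"y":-0.3,"z":0.6,"twist":0},{"fingers":0.3,"x":0,"y":-0.7,"z":1.4,"twist":0},{"fingers":0,"x":0,"y":-1.1,"z":2.2,"twist":0},{"fingers":0,"x":0,"y":-1.38,"z":2.8,"twist":0},{"fingers":0,"x":0,"y":-1.38,"z":2.87,"twist":0},{"fingers":0,"x":0,"y":-1.38,"z":2.87,"twist":0},{"fingers":0,"x":0,"y":-1.38,"z":2.87,"twist":0}]' 20
python3 st.py .5589 -.0495 .115
python3 - <<'E'
from bench import viewer
import cv2,pickle
for n,r in(("side",(slice(190,290),slice(270,410))),("top",(slice(230,330),slice(240,380)))):
    d=viewer.get_image(n);pickle.dump(d,open(f"pics/{n}4.pkl","wb"));a=cv2.resize(d["pixels"][r],None,fx=5.6,fy=5.6,interpolation=cv2.INTER_CUBIC);cv2.imwrite(f"pics/{n}4.png",a[:,:,::-1])
E
```

```text
time: 7.05
position: [0.5572, -0.0486, 0.1902]
tool_rot: [0.857, 1.396, -0.857]
ft_force: [-0.5, 0.6, 0.5]
grip_width: 0.231
t 7.05 p [ 0.5572 -0.0486  0.1902] zyaw -63.1 down [-4.e-04  7.e-04 -1.e+00] F [-0.45  0.64  0.47] T [ 0.012  0.071 -0.034] g 0.231 q [-0.624  0.172  0.743  1.748 -0.122  1.269 -0.953]
shift units [1.88  0.029 0.041]
```

View pics/side4.png

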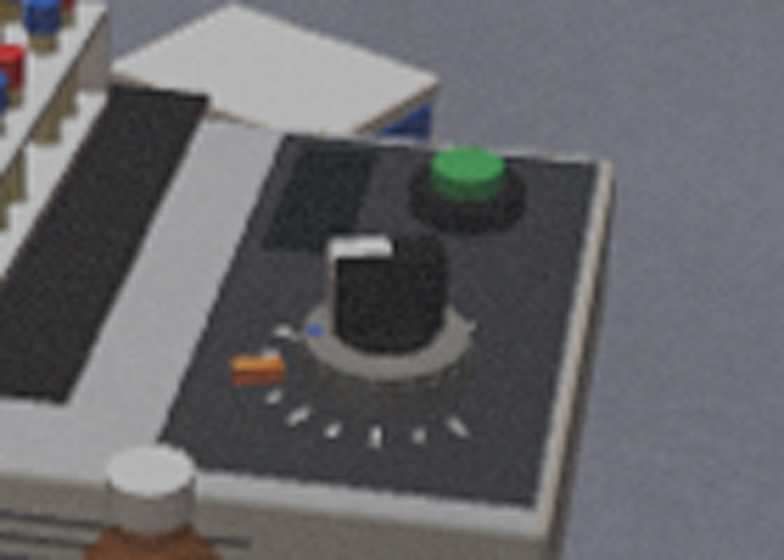

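View pics/top4.png

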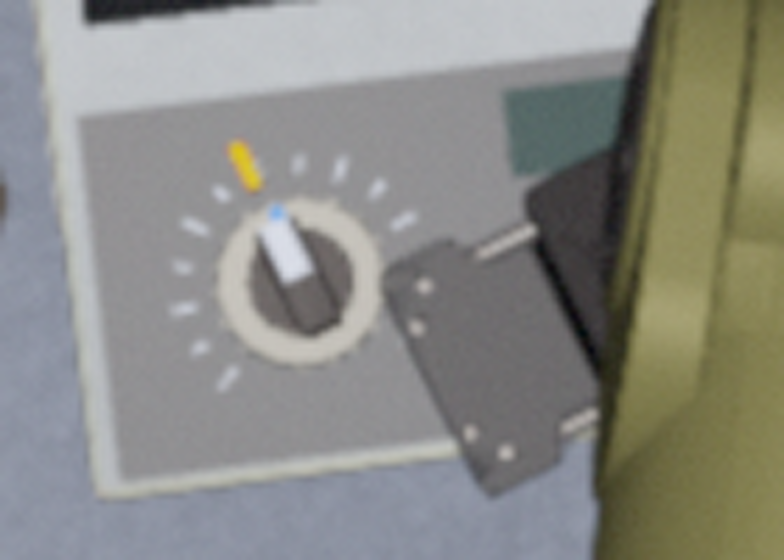

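```bash
python3 - <<'E'
import pickle
from h import *
t=pickle.load(open("pics/top4.pkl","rb")); s=pickle.load(open("pics/side4.pkl","rb"))
px=t["pixels"]
f=8; y0,x0=245,270
im=cv2.resize(px[y0:305,x0:322],None,fx=f,fy=f,interpolation=cv2.INTER_CUBIC).astype(int)
uv=lambda c:((c[0]+.5)/f-.5+x0,(c[1]+.5)/f-.5+y0)
D=np.array([.5541,.0779])
def rep(nm,m,z,mn=100):
    n,l,st,c=cv2.connectedComponentsWithStats(m.astype(np.uint8))
    i=1+np.argmax(st[1:,4]); ys,xs=np.nonzero(l==i); P=np.array([onz(t,*uv(q),z)[:2] for q in zip(xs,ys)])
    ce=P.mean(0); w,V=np.linalg.eigh(np.cov((P-ce).T)); v=V[:,1]; v=v*np.sign(v@(ce-D)+1e-9)
    print(nm,st[i,4],uv(c[i]),ce.round(4),"r",np.linalg.norm(ce-D).round(4),"ang from D",np.degrees(np.arctan2(*(ce-D)[::-1])).round(2),"pca",np.degrees(np.arctan2(v[1],v[0])).round(2),np.sqrt(w*12).round(4))
rr=np.hypot(*(np.indices(im.shape[:2])-np.array([(279.7-y0+.5)*f,(293.3-x0+.5)*f])[:,None,None]))/f
rep("orange",(im[...,0]-im[...,2]>60),.093)
rep("orange",(im[...,0]-im[...,2]>90),.093)
rep("white",(im.min(2)>170)&(im[...,2]-im[...,0]>3)&(rr<12.5),.137)
rep("white",(im.min(2)>150)&(im[...,2]-im[...,0]>6)&(im[...,2]-im[...,0]<35)&(rr<12.5),.137)
# side orange top face & overlay
E
python3 m.py pics/top4.pkl | head -1
```

```text
orange 1974 (np.float64(283.25557244174263), np.float64(259.09276849037485)) [0.5954 0.0989] r 0.0463 ang from D 26.96 pca 25.58 [0.0067 0.0179]
orange 1514 (np.float64(283.2551188903567), np.float64(259.0562252311757)) [0.5955 0.0989] r 0.0464 ang from D 26.92 pca 25.56 [0.0055 0.0168]
white 3817 (np.float64(290.44316544406604), np.float64(273.8524855907781)) [0.5636 0.0828] r 0.0107 ang from D 27.28 pca 25.83 [0.0103 0.0214]
white 4087 (np.float64(290.59703021776363), np.float64(274.10103682407635)) [0.5632 0.0825] r 0.0102 ang from D 26.98 pca 25.87 [0.0113 0.0209]
389 ((293.2903747558594, 279.58477783203125), (30.243236541748047, 30.619457244873047), 62.09123229980469) [0.55430479 0.07794251 0.103     ] ((293.174560546875, 279.33819580078125), 15.476521492004395)
```

```bash
python3 -m creep '[{"fingers":0,"x":0.4,"y":0.02,"z":0.04,"twist":0},{"fingers":0,"x":1,"y":0.02,"z":0.04,"twist":0},{"fingers":0,"x":1.6,"y":0.02,"z":0.04,"twist":0},{"fingers":0,"x":1.8,"y":0.02,"z":0.04,"twist":0},{"fingers":0,"x":1.85,"y":0.02,"z":0.04,"twist":0},{"fingers":0,"x":1.85,"y":0.02,"z":0.04,"twist":0},{"fingers":0,"x":1.85,"y":0.02,"z":0.04,"twist":0},{"fingers":0,"x":1.85,"y":0.02,"z":0.04,"twist":0}]' 20
python3 st.py .5589 -.0495 .101
```

```text
time: 7.82
position: [0.5597, -0.0503, 0.118]
tool_rot: [0.858, 1.394, -0.855]
ft_force: [-0.3, 1.2, 0.4]
grip_width: 0.008
t 7.8167 p [ 0.5597 -0.0503  0.118 ] zyaw -63.09 down [ 2.5e-03  3.0e-04 -1.0e+00] F [-0.31  1.17  0.42] T [-0.123  0.156  0.017] g 0.008 q [-0.595  0.25   0.731  1.828 -0.185  1.13  -0.902]
shift units [ 0.426 -0.01  -0.029]
```

```bash
python3 -m creep '[{"fingers":0,"x":0.15,"y":0,"z":-0.02,"twist":0},{"fingers":0,"x":0.28,"y":0,"z":-0.02,"twist":0},{"fingers":0,"x":0.38,"y":0,"z":-0.02,"twist":0},{"fingers":0,"x":0.44,"y":0,"z":-0.02,"twist":0},{"fingers":0,"x":0.44,"y":0,"z":-0.02,"twist":0},{"fingers":0,"x":0.44,"y":0,"z":-0.02,"twist":0}]' 20
python3 st.py .5589 -.0495 .101
```

```text
time: 8.32
position: [0.5592, -0.0496, 0.1013]
tool_rot: [0.859, 1.395, -0.855]
ft_force: [-4.5, 0.8, 15.2]
grip_width: 0.001
t 8.3167 p [ 0.5592 -0.0496  0.1013] zyaw -63.11 down [ 0.0017  0.0016 -1.    ] F [-4.54  0.84 15.19] T [0.198 1.067 0.023] g 0.001 q [-0.588  0.27   0.725  1.844 -0.202  1.1   -0.89 ]
shift units [ 0.007 -0.006 -0.005]
```

```bash
python3 -m creep '[{"fingers":0,"x":0.03,"y":0,"z":0,"twist":0},{"fingers":0,"x":0.03,"y":0,"z":0,"twist":0},{"fingers":0,"x":0.03,"y":0,"z":0,"twist":0}]' 20
python3 st.py .5589 -.0495 .101
python3 -m creep '[{"fingers":0,"x":-0.3,"y":0,"z":0,"twist":0},{"fingers":0,"x":-0.9,"y":0,"z":0,"twist":0},{"fingers":0,"x":-1.7,"y":0,"z":0,"twist":0},{"fingers":0,"x":-2.5,"y":0,"z":0,"twist":0},{"fingers":0,"x":-3,"y":0,"z":0,"twist":0},{"fingers":0,"x":-3,"y":0,"z":0,"twist":0},{"fingers":0,"x":-3,"y":0,"z":0,"twist":0}]' 20
python3 st.py
python3 - <<'E'
from bench import viewer
import cv2,pickle
for n in("side","top"):
    d=viewer.get_image(n);pickle.dump(d,open(f"pics/{n}5.pkl","wb"));cv2.imwrite(f"pics/{n}5.png",d["pixels"][:,:,::-1])
E
python3 - <<'E'
import pickle
from h import *
for a in("top0","top4","top5","side0","side4","side5"):
    d=pickle.load(open(f"pics/{a}.pkl","rb"));H,S,V=cv2.split(cv2.cvtColor(d["pixels"],cv2.COLOR_RGB2HSV))
    roi=np.zeros(H.shape,bool)
    if a[0]=="t": roi[255:300,275:312]=1
    else: roi[225:270,305:385]=1
    roi2=np.zeros(H.shape,bool)
    if a[0]=="s": roi2[205:240,335:375]=1
    for nm,m in(("blue",(H>95)&(H<120)&(S>70)&(V>80)&roi),("orange",(H>8)&(H<28)&(S>120)&(V>110)&roi),("green",(H>50)&(H<80)&(S>120)&(V>80)&roi2)):
        print(a,nm,[(c.round(2),n) for c,n in blobs(m,2)])
E
```

```text
time: 8.57
position: [0.5593, -0.0496, 0.1011]
tool_rot: [0.859, 1.395, -0.855]
ft_force: [-7.5, 1.8, 23.6]
grip_width: 0.003
t 8.5667 p [ 0.5593 -0.0496  0.1011] zyaw -63.11 down [ 0.0017  0.0023 -1.    ] F [-7.53  1.75 23.64] T [ 0.263  1.728 -0.002] g 0.003 q [-0.587  0.27   0.725  1.844 -0.203  1.1   -0.889]
shift units [ 0.003 -0.007 -0.006]
time: 9.15
position: [0.5587, -0.0498, 0.2185]
tool_rot: [0.858, 1.394, -0.856]
ft_force: [0.2, 0.1, -1.0]
grip_width: 0.002
t 9.15 p [ 0.5587 -0.0498  0.2185] zyaw -63.11 down [ 1.7e-03  6.0e-04 -1.0e+00] F [ 0.25  0.08 -1.  ] T [-0.089  0.14  -0.04 ] g 0.002 q [-0.632  0.153  0.75   1.708 -0.108  1.321 -0.963]
top0 blue [(array([289.  , 267.75]), np.int32(4))]
top0 orange [(array([283.3 , 259.13]), np.int32(23))]
top0 green []
top4 blue [(array([289. , 267.5]), np.int32(2))]
top4 orange [(array([283.3 , 259.13]), np.int32(23))]
top4 green []
top5 blue [(array([289. , 267.5]), np.int32(2))]
top5 orange [(array([283.3 , 259.13]), np.int32(23))]
top5 green []
side0 blue [(array([325.8, 248.6]), np.int32(5))]
side0 orange [(array([315.24, 254.53]), np.int32(17))]
side0 green [(array([353.16, 219.14]), np.int32(56))]
side4 blue [(array([325.8, 248.6]), np.int32(5))]
side4 orange [(array([315.12, 255.04]), np.int32(24))]
side4 green [(array([352.86, 219.19]), np.int32(59))]
side5 blue [(array([325.8, 248.6]), np.int32(5))]
side5 orange [(array([315.35, 254.6 ]), np.int32(20))]
side5 green [(array([353.02, 219.02]), np.int32(55))]
```

View pics/side5.png

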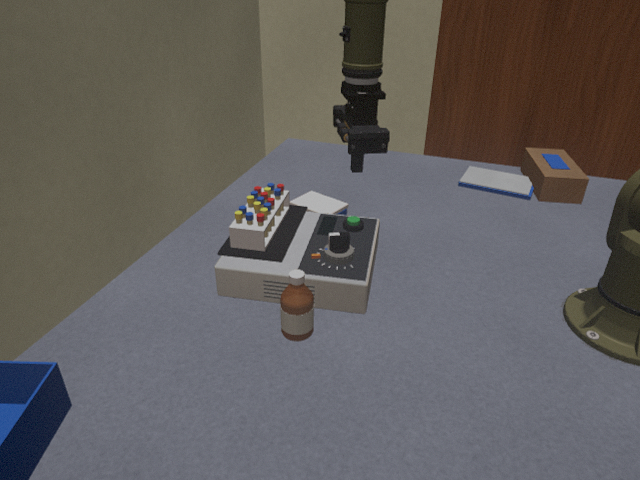

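View pics/top5.png

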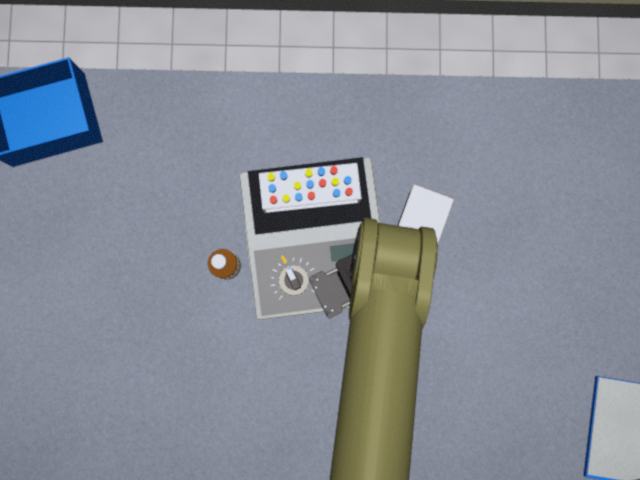

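Everything checks out: the pointer at (291,274) aims at the marker at (283,259). The blue dot and marker sit where they started, the button is back up at side (353,219), and the bystanders haven't moved.

```bash
python3 -c "
from bench import workorder; print(workorder.close_job())"
```

```text
the job is handed in; nothing more can be done
None
```

I turned the black timer knob about 73° clockwise onto the orange marker and let go. I then pressed the green start button fully down, released it and backed the gripper off. The job was handed in at about 9.3 s of the 42 s allowed.

- **Pointer:** from the dial axis, the pointer measured 27.0–27.3° and the marker 26.9–27.0°. Their long axes read 25.8–25.9° and 25.6°, so they agree within about 0.4°. I measured this before pressing the button; the final picture shows no visible change.
- **Speed knob and marker:** the blue dot and the orange marker stayed within about half a pixel of where they started, in both cameras.
- **Start button:** the tool stopped at z = 0.101 m, which is the full 6 mm of travel, with about 24 N on it, well above the 5 N needed. Afterwards the button was back at its starting position in the side view.
- **Rack, bottle and tip box:** by eye they look unmoved in both final pictures; I did not measure them. The arm hides part of the tip box in the top view.
- **Robot:** in the last reading before hand-in the wrist force was about 1 N, with the fingers clear of everything.

None of the checks failed. The one disagreement was early on: the side camera put the marker and button 3 to 10 mm away from the top camera's positions. I used the top camera, because its distances matched the given dimensions.

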